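Pin the swing tray to the shoemaker's bench and sort the reels and brushes into it

TASK

Get the bench ready for the next shoe: bring the tote tray over so that its lug goes in between the two ears of the steel yoke, and drop the pin down through both ears and the lug's eye until its handle sits on the top ear. Then clear the loose thread reels and small brushes into the pinned tray, all reels down in one compartment and all brushes down in the other, whichever way round, leaving the hammer, the polish jar and the shoe last where they are.

Things in the scene. Friction and masses are not known exactly. Their poses are not given: they have to be found in the camera images.
- yoke_axis (a point): Point on the fixed yoke's pin axis, midway between its ears, 35 mm above the bench. Lower ear 18 to 26 mm, upper ear 44 to 52 mm above the bench (18 mm gap), each with an upright round hole of 15 mm on this axis. The yoke's post closes the gap 18 mm behind the axis (+x) and stops the lug when its eye is about in line. x, y as yoke, z up.
- yoke: Dark steel yoke fixed to the bench, origin on the bench under the pin axis. Two level ears, one above the other, 44 mm wide, jut out along its -x (towards the robot at yaw 0) to 20 mm in front of the axis; post and base plate (90 mm wide) lie behind, up to 68 mm. Nothing stands above the upper ear.
- eye (a point): Centre of the eye, a round upright hole of 18 mm in the steel lug of the loose tray. The level lug is 8 mm thick (31 to 39 mm above the tray's underside) and 36 mm wide, juts out along the tray's +x and ends 17 mm beyond the eye. The eye is 31 mm out from the end wall and 122 mm from the tray's middle. Axes are the tray's.
- tray_bar (a point): Middle of the tray's dark wooden carrying bar, 77 mm above the tray's underside, over the tray's middle. The bar is 104 mm long along the tray's x, 18 mm wide (y), 26 mm high (64 to 90 mm above the underside). Axes are the tray's.
- tray: Loose plywood tote tray, 182 x 234 mm (x, y), walls 36 mm high, 6 mm thick, 0.5 to 0.8 kg. Origin: centre of the underside; x towards the lug, z up. A divider of wall height under the bar parts it at y = 0. Standing on the bench with its x along the yoke's x, its lug is level with the gap of the yoke, 5 mm free above and below.
- comp_a (a point): Centre of the floor (6 mm above the tray's underside) of the tray's compartment on its +y side; inside 170 mm (x) by 108 mm (y), 30 mm deep. Axes are the tray's.
- comp_b (a point): The same for the like compartment on the tray's -y side.
- pin_handle (a point): Middle of the loose pin's dark wooden handle: round, upright, 26 mm across, 42 mm high, flat underside. At the start the pin stands in the hole of a fixed pale wooden block (60 x 60 mm, 50 mm high), handle resting on its top, this point 71 mm above the bench, and has to be lifted 50 mm to come clear. z runs up the pin.
- pin_tip (a point): Lowest end of the pin's steel shank, on its axis, 67 mm below the handle's middle. The shank is 12 mm thick, 46 mm long, its last 10 mm tapering to a 5 mm tip. Home in the yoke, with the handle on the upper ear, the tip is 6 mm above the bench. z up the pin.
- reel0_mid (a point): Centre of a loose thread reel (grey thread, pale wooden ends), which stands upright on the bench at the start: a cylinder 44 mm across and 60 mm high, z along its axis; 0.11 kg. May be absent.
- brush0_mid (a point): Centre of a loose small brush lying bristles down: pale wooden back 90 mm (own x) by 34 mm (own y) by 23 mm high, over stiff rigid grey bristles 78 by 28 mm, 50 mm high in all, so the centre is 25 mm up; z up; 0.10 kg. May be absent.
- reel0: The reel of reel0_mid; origin at the centre of its underside.
- brush0: The brush of brush0_mid; origin at the centre of its underside.
- reel1_mid (a point): Centre of a loose thread reel (grey thread, pale wooden ends), which stands upright on the bench at the start: a cylinder 44 mm across and 60 mm high, z along its axis; 0.11 kg. May be absent.
- brush1_mid (a point): Centre of a loose small brush lying bristles down: pale wooden back 90 mm (own x) by 34 mm (own y) by 23 mm high, over stiff rigid grey bristles 78 by 28 mm, 50 mm high in all, so the centre is 25 mm up; z up; 0.10 kg. May be absent.
- reel1: The reel of reel1_mid; origin at the centre of its underside.
- brush1: The brush of brush1_mid; origin at the centre of its underside.
- reel2_mid (a point): Centre of a loose thread reel (grey thread, pale wooden ends), which stands upright on the bench at the start: a cylinder 44 mm across and 60 mm high, z along its axis; 0.11 kg. May be absent.
- brush2_mid (a point): Centre of a loose small brush lying bristles down: pale wooden back 90 mm (own x) by 34 mm (own y) by 23 mm high, over stiff rigid grey bristles 78 by 28 mm, 50 mm high in all, so the centre is 25 mm up; z up; 0.10 kg. May be absent.
- reel2: The reel of reel2_mid; origin at the centre of its underside.
- brush2: The brush of brush2_mid; origin at the centre of its underside.
- hammer: Bystander: a hammer about 0.3 m long, lying on the bench at the right.
- polish: Bystander: a round polish jar, 70 mm across and 70 mm high; origin under its centre.
- last: Bystander: a wooden shoe last about 210 mm long and 90 mm high, at the far left; origin under its middle.

How it is judged:
By the outcome, as a careful person would: the job done as asked, in the order asked, and still so for the second after the job is handed in, with the robot touching nothing.
Of reel0, reel1, reel2, brush0, brush1, brush2 only 4 to 6 are there at a start; the rules pass over those that are not, and their reading is None.
At some moment in a run one of reel0, reel1, reel2, brush0, brush1, brush2 may be knocked a few centimetres aside while the robot is not near it.
It also fails if it takes over 210 s, if anything falls off the work surface, if the arm or the gripper's body presses on something with over 40 N, if the wrist force passes 120 N, or if a joint passes its speed limit or range.

ROBOT

A 6-joint arm with a two-finger parallel gripper is mounted at the origin on the work surface. World frame = base frame: x ahead of the robot, y to its left, z up, the work surface at z = 0. Lengths are in mm, angles in rad, forces in N, time in s.
With the tool pointing down it reaches from about 300 to 775 mm from the base axis. Payload 14.6 kg.
Tool frame: the origin (TCP) lies at the very end of the fingers, on their centre line; the grasp point (between the pads) lies 19 mm behind it (grip_point_offset is the distance from the TCP to the grasp point, in mm); z points along the fingers, y is the line along which they close (so a half turn about z gives the same grasp; the last joint's range is limited). The gripper opens to 94 mm and grips with 3 to 60 N. Pads are 16 mm wide; open, the fingers measure 119 mm over their backs; the gripper's body (75 mm by 177 mm) begins 78 mm behind the grasp point.
Start: joints at [1.101, 0.3, 1.521, -0, 1.321, -0.067], TCP at [215.594, 505.973, 205.446] pointing down, gripper open.
Joint ranges: [-3.03, 3.03], [-0.79, 2.21], [0.23, 2.52], [-1.04, 4.18], [0, 3.07], [-2.55, 2.55]. Speed limits (rad/s): [2.22, 2.22, 2.57, 3.14, 3.14, 3.14].

INTERFACE

Orientations are given as [roll, pitch, yaw] about the fixed x, y, z axes, in that order (R = Rz(yaw) Ry(pitch) Rx(roll)).
In Python, from cell import read_state, camera, camera_info, sign_off, grip_point_offset gives the robot as it stands.
- The arm moves only by the shell command python3 -m handwheel 'ROWS' [FORCE]. ROWS is text: rows parted by semicolons, each of 5 numbers parted by spaces: the shift along the world's x, y, z in units of 40 mm (1.0 is 40 mm), then the turn about the world's z in units of 5 degrees (1.0 is 5 degrees), then the closure, from 0 (fully open) to 1 (shut). In form: dx dy dz yaw gripper; .... A call has 1 to 12 rows; each row shifts and turns the commanded pose from where the row before left it; what a row does not reach is not made up. A row lasts 1/12 s, in which the tool goes at most 41.7 mm and 7.16 degrees, less where a joint would pass 70% of its speed; a pose out of reach is approached as far as the arm can. A call is refused whole if a number of a shift passes 1 or a number of a turn 1, either way. A call with a gripper value outside its range is refused whole. The fingers move at their own pace and stop on an object; FORCE is the grip in N (left out, the last holds). Time passes only in rows, so rows that do not move let the fingers close. It gives the time, the measured TCP pose, the force, the opening and the grip force at its end, in the units of the state.
- read_state(): the state, without advancing time (a new reading comes with each control period).
- camera(name): name is "side" or "top"; returns (picture, depth): 384x512x3 uint8, red, green, blue; 384x512 float32, mm along the optical axis (not along the pixel's ray), 0 where there is no reading.
- camera_info(name): a dict with "intrinsics" (3x3 intrinsics, pixels), "k1" (the pictures are not rectified: a ray, as slopes to the right and down, at radius r is drawn at 1 + k1 r^2 times it, then the intrinsics apply), "world_from_camera" (4x4, takes a point from camera to world coordinates). Camera axes: x right, y down, z forward; pixel columns grow to the right and rows downward; lengths in mm; the calibration is good to about 2 mm. A picture is of the moment at which its call begins. camera_info takes no time and is no camera call.
- sign_off(): hands the job in; it is judged then, once.
The state is a dict: "clock": time; "joints": joint angles; "qd": joint speeds; "effort": joint torques, N m; "eef_pos": TCP position; "eef_rot": TCP orientation; "wrist_force": force on the tool from outside, world axes, zero at the start; "moment": the same for the moment, N m; "finger_gap": finger opening in mm; "finger_force": force on a finger pad.
Only numpy, scipy, OpenCV 4.12 (cv2) and the standard library are available. Lean on these libraries where they do the work, as an engineer would, in place of code of your own. Each camera call takes 0.05 s, during which the arm holds its last target. There are 200 camera calls.

## Working session

There is one attempt and no reset: what is moved stays moved. The work goes in short steps, Python scripts to look and compute and a shell command to move; the robot and the scene stay as the last step left them, time stands still between calls to the robot, and variables do not carry over. Pictures are saved under pics/ and viewed, at most 14 in all, crops included, and the job is handed in when it is done.

```bash
mkdir -p pics; ls; cat > h.py <<'E'
import numpy as np, cv2
from cell import *
def shot(n,name=None):
    p,d=camera(n)
    if name: cv2.imwrite(f'pics/{name}.png',cv2.cvtColor(p,cv2.COLOR_RGB2BGR))
    return p,d
def rays(n,uv):
    i=camera_info(n);K=np.array(i['intrinsics']);T=np.array(i['world_from_camera'])
    uv=np.atleast_2d(uv).astype(float)
    x=np.c_[(uv[:,0]-K[0,2])/K[0,0],(uv[:,1]-K[1,2])/K[1,1]];y=x.copy()
    for _ in range(20): y=x/(1+i['k1']*(y**2).sum(1,keepdims=True))
    return T[:3,3],np.c_[y,np.ones(len(y))]@T[:3,:3].T
def onz(n,uv,z):
    o,r=rays(n,uv);return o+r*((z-o[2])/r[:,2])[:,None]
def cloud(n,d):
    v,u=np.mgrid[:384,:512];o,r=rays(n,np.c_[u.ravel(),v.ravel()])
    return (o+r*d.ravel()[:,None]).reshape(384,512,3)
E
python3 - <<'E'
from h import *
for n in('top','side'):
    p,d=shot(n,n+'0');np.savez(n+'0',p=p,d=d);i=camera_info(n);print(np.round(i['world_from_camera'],3).tolist(),i['k1'],i['intrinsics'])
print(read_state(),grip_point_offset)
E
```

```text
pics
[[-0.011, -0.985, 0.174, 305.558], [-1.0, 0.01, -0.007, 2.783], [0.005, -0.174, -0.985, 1699.654], [0.0, 0.0, 0.0, 1.0]] 0.03972876105239015 [[486.67214287   0.         256.74869077]
 [  0.         486.67214287 193.39961129]
 [  0.           0.           1.        ]]
[[0.897, -0.246, 0.367, 16.264], [-0.441, -0.495, 0.748, -1170.766], [-0.003, -0.833, -0.553, 932.842], [0.0, 0.0, 0.0, 1.0]] -0.15996374242406503 [[434.97090982   0.         256.81844296]
 [  0.         434.97090982 187.67494582]
 [  0.           0.           1.        ]]
{'clock': 0.1, 'joints': array([ 1.10139412e+00,  3.00379851e-01,  1.52153042e+00, -2.18741148e-05,
        1.32067679e+00, -6.65680250e-02]), 'qd': array([ 0.00048438, -0.00199959, -0.00133149, -0.0023669 , -0.00045321,
       -0.00077389]), 'effort': array([ 1.27718191e-03, -5.32638788e+01, -3.53290486e+01,  7.09348032e-02,
        2.35231215e-02, -9.59493877e-05]), 'eef_pos': array([215.50047228, 505.76837714, 204.95780667]), 'eef_rot': array([-3.14059904e+00, -4.50057441e-05,  2.73876387e+00]), 'wrist_force': array([ 0.2812673 ,  0.3388755 , -0.37469571]), 'moment': array([ 0.01517281, -0.02866249,  0.03509823]), 'finger_force': 0.0, 'finger_gap': 93.9002659111686} 18.8
```

View pics/top0.png

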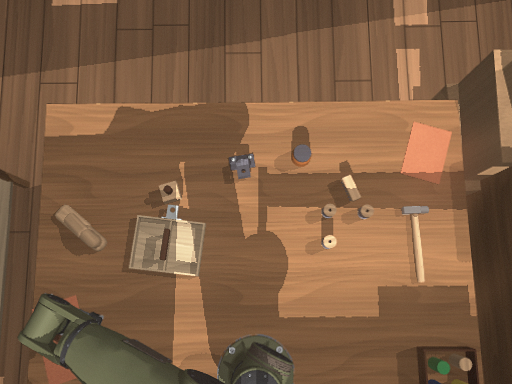

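View pics/side0.png

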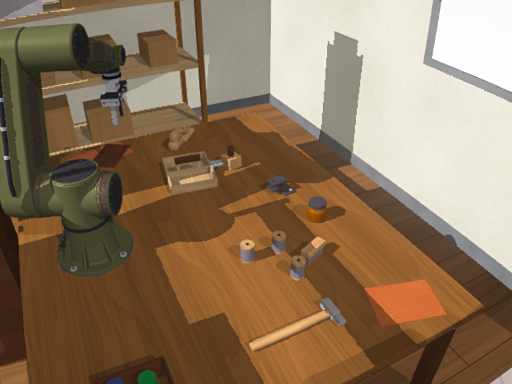

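The top view shows the tray at about (167,245) with its lug at (172,212), the pin block at (169,191), the yoke at (242,166), reels at (329,211), (366,212) and (330,241), and one brush at (350,187). The side view agrees, so there are 4 loose items. Next I'll measure, using an enlarged crop.

```bash
python3 - <<'E'
from h import *
p=np.load('top0.npz')['p'];d=np.load('top0.npz')['d'];C=cloud('top',d)
a=cv2.resize(p[145:285,120:270],None,fx=4,fy=4,interpolation=cv2.INTER_CUBIC)
cv2.imwrite('pics/crop1.png',a[:,:,::-1])
print('bench z',np.median(C[250:300,280:370,2]))
Z=C[...,2]
m=((Z>25)&(d>0)&(Z<200)).astype('uint8')
m[:90]=0
n,l,s,c=cv2.connectedComponentsWithStats(m)
for i in range(1,n):
    if s[i,4]>25:
        q=C[l==i];r=cv2.minAreaRect(q[:,:2].astype('float32'))
        print(s[i].tolist(),c[i].round(),'zmax',np.percentile(q[:,2],95).round(),'rect',np.round(r[0]),np.round(r[1]),round(r[2],1))
E
```

```text
bench z -0.1476683030049344
[291, 144, 20, 22, 331] [301. 155.] zmax 75.0 rect [ 733. -164.] [65. 65.] 9.9
[235, 158, 15, 21, 223] [242. 168.] zmax 57.0 rect [690.  40.] [63. 44.] 8.3
[341, 175, 20, 27, 279] [350. 188.] zmax 55.0 rect [ 616. -334.] [90. 36.] 21.3
[159, 181, 22, 22, 339] [169. 191.] zmax 93.0 rect [609. 293.] [62. 62.] 15.0
[55, 205, 52, 46, 940] [ 81. 228.] zmax 90.0 rect [486. 593.] [206.  58.] 49.0
[129, 205, 76, 71, 886] [166. 239.] zmax 91.0 rect [449. 295.] [235. 230.] 82.5
[322, 204, 14, 14, 150] [329. 210.] zmax 66.0 rect [ 536. -254.] [42. 43.] 83.1
[359, 204, 15, 14, 162] [366. 211.] zmax 67.0 rect [ 534. -382.] [43. 45.] 13.2
[404, 206, 18, 12, 76] [412. 210.] zmax 33.0 rect [ 536. -546.] [59. 37.] 68.9
[322, 235, 14, 14, 151] [329. 241.] zmax 66.0 rect [ 430. -250.] [41. 42.] 89.1
[417, 246, 7, 25, 67] [420. 258.] zmax 33.0 rect [ 373. -559.] [19. 81.] 89.3
[224, 342, 24, 41, 244] [236. 363.] zmax 162.0 rect [48. 72.] [ 47. 129.] 59.7
[419, 347, 60, 37, 904] [452. 362.] zmax 86.0 rect [  29. -618.] [170. 113.] 89.9
[430, 357, 20, 18, 228] [439. 366.] zmax 90.0 rect [  31. -586.] [40. 40.] 36.3
[455, 380, 13, 4, 30] [460. 382.] zmax 71.0 rect [ -21. -655.] [ 6. 23.] 16.8
```

View pics/crop1.png

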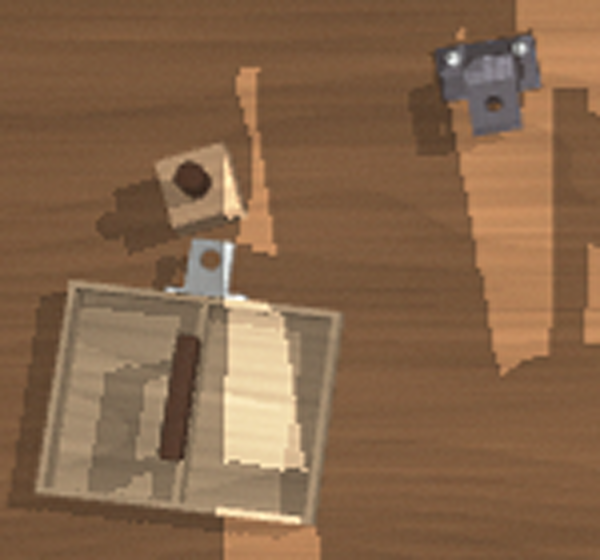

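The crop shows the yoke hole at (494,103), the bolts giving its yaw, the lug eye at (210,260), the pin handle top at (193,180), and the bar from (187,335) to (173,460). I'll turn these into world positions.

```bash
python3 - <<'E'
from h import *
def cr(u,z): 
    u=(np.atleast_2d(u)+.5)/4-.5+[120,145]; return onz('top',u,z)[:,:2]
print('yoke hole',cr([494,103],52),'ear front corners',cr([[474,136],[521,128]],52))
f=cr([[453,58],[521,47]],14);print('bolts',f,np.degrees(np.arctan2(*(f[0]-f[1])[::-1]))-90)
print('eye',cr([210,260],39))
R=cr([[72,282],[341,314],[312,524],[38,492]],36);print('tray rim',R,R.mean(0))
for a,b in((3,0),(2,1)):print(np.degrees(np.arctan2(*(R[b]-R[a])[::-1])))
print(np.degrees(np.arctan2(*(R[0]-R[1])[::-1]))-90, np.degrees(np.arctan2(*(R[3]-R[2])[::-1]))-90)
print('handle',cr([193,180],92))
d=np.load('top0.npz')['d'];C=cloud('top',d);Z=C[...,2]
def rect(sl,lo,hi):
    q=C[sl].reshape(-1,3);q=q[(q[:,2]>lo)&(q[:,2]<hi)];print(len(q),q.mean(0).round(1),cv2.minAreaRect(q[:,:2].astype('float32')))
print('bar');rect(np.s_[215:280,130:206],70,100)
print('hand');rect(np.s_[180:204,155:182],80,100)
print('yoke top');rect(np.s_[150:185,228:260],46,70)
for n,s in(('b',np.s_[170:206,338:366]),('r',np.s_[203:219,320:337]),('r',np.s_[203:219,358:375]),('r',np.s_[233:251,320:338])):print(n);rect(s,44,80)
E
```

```text
yoke hole [[678.48355835  37.03804961]] ear front corners [[649.454948    54.48785034]
 [656.12663998  13.82983591]]
bolts [[728.43260034  74.05782346]
 [737.94669069  13.46418385]] 8.923422397532747
eye [[545.50270549 282.09209616]]
tray rim [[528.1292278  400.14712075]
 [498.00893396 169.6386669 ]
 [320.95886434 192.44006805]
 [350.49683919 422.5952657 ]] [424.39846632 296.20528035]
-7.202525810329788
-7.338446609211545
-7.444599008832469 -7.313326952425598
handle [[605.6811378 288.6985806]]
bar
190 [424.1 296.9  87.8] ((424.5957946777344, 297.5218200683594), (20.54804039001465, 100.46730041503906), 81.48534393310547)
hand
45 [608.  291.4  90.6] ((608.244140625, 291.65289306640625), (22.83807945251465, 20.68104362487793), 88.7303695678711)
yoke top
178 [689.7  39.2  52.2] ((689.9127197265625, 39.58932876586914), (62.70461654663086, 43.594608306884766), 7.740126609802246)
b
223 [ 613.9 -334.    50.1] ((601.8469848632812, -339.1685791015625), (119.21492004394531, 35.450523376464844), 22.665775299072266)
r
137 [ 536.3 -254.7   59.7] ((536.2236938476562, -254.32041931152344), (41.768951416015625, 43.17649841308594), 83.08575439453125)
r
147 [ 532.2 -381.7   59.3] ((533.1478271484375, -382.400634765625), (42.70457458496094, 45.3408088684082), 20.017343521118164)
r
138 [ 430.1 -250.7   60.1] ((430.796875, -250.00462341308594), (40.88105392456055, 41.3959846496582), 0.621181309223175)
```

```bash
python3 -m handwheel '.522 -.522 0 .314 0;.522 -.522 0 .314 0;.522 -.522 0 .314 0;.522 -.522 0 .314 0;.522 -.522 0 .314 0;.522 -.522 0 .314 0;.522 -.522 0 .314 0;.522 -.522 0 .314 0;.522 -.522 0 .314 0;.522 -.522 0 .314 0;0 0 0 0 0;0 0 0 0 0'
```

```text
clock: 1.1
eef_pos: [424.9, 296.3, 205.1]
eef_rot: [-3.141, -0.001, 3.01]
wrist_force: [-1.5, 0.4, -0.4]
finger_gap: 94.1
finger_force: 0.0
```

```bash
python3 -m handwheel '0 0 -.735 0 0;0 0 -.735 0 0;0 0 -.735 0 0;0 0 -.735 0 0;0 0 -.735 0 0;0 0 0 0 0;0 0 0 0 1;0 0 0 0 1;0 0 0 0 1;0 0 0 0 1;0 0 0 0 1;0 0 0 0 1' 45; python3 -m handwheel '0 0 0 0 1;0 0 0 0 1;0 0 .2 0 1;0 0 .2 0 1;0 0 .2 0 1;0 0 0 0 1;0 0 0 0 1'
```

```text
clock: 2.1
eef_pos: [424.6, 297.3, 59.2]
eef_rot: [3.141, 0.001, 3.013]
wrist_force: [-0.0, 0.4, -0.2]
finger_gap: 57.8
finger_force: 0.0
clock: 2.68
eef_pos: [425.3, 297.6, 84.7]
eef_rot: [3.14, 0.003, 3.013]
wrist_force: [-5.0, -3.7, 20.8]
finger_gap: 17.5
finger_force: 45.0
```

```bash
python3 -m handwheel '0 0 0 0 1;0 0 0 0 1;0 0 0 0 1'; python3 - <<'E'
from h import *
shot('side','side1')
E
```

```text
clock: 2.93
eef_pos: [425.3, 297.6, 84.7]
eef_rot: [3.14, 0.003, 3.013]
wrist_force: [-4.5, -5.0, 20.7]
finger_gap: 17.2
finger_force: 45.0
```

View pics/side1.png

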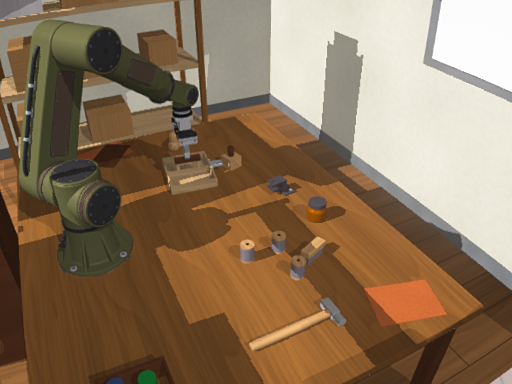

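```bash
python3 - <<'E'
from h import *
p,d=shot('side');C=cloud('side',d);C0=cloud('side',np.load('side0.npz')['d'])
for uv in((200,188),(190,190),(170,183),(216,180),(170,160)):
    print(uv,C0[uv[1],uv[0]].round(),C[uv[1],uv[0]].round())
p2,d2=shot('top');C=cloud('top',d2);Z=C[...,2]
q=C[215:285,122:210].reshape(-1,3);q=q[(q[:,2]>20)&(q[:,2]<70)];print(np.percentile(q[:,2],[5,50,95]),cv2.minAreaRect(q[:,:2].astype('float32')))
cv2.imwrite('pics/t1.png',np.hstack([cv2.resize(p2[180:285,120:220],None,fx=4,fy=4),cv2.resize(p[130:235,150:250],None,fx=4,fy=4)])[:,:,::-1])
E
```

```text
(200, 188) [434. 182.   4.] [435. 186.   2.]
(190, 190) [392. 177.  11.] [395. 190.   2.]
(170, 183) [328. 217.  38.] [328. 221.  35.]
(216, 180) [497. 170.  30.] [498. 171.  29.]
(170, 160) [385. 416.  22.] [385. 417.  21.]
[23.12832746 34.85985702 42.26023834] ((432.2264099121094, 298.05267333984375), (235.0782928466797, 195.8645782470703), 82.97544860839844)
```

View pics/t1.png

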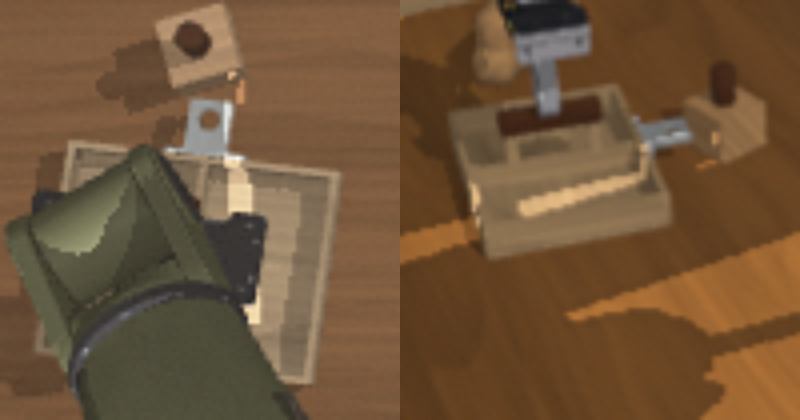

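The tray stayed on the bench. I lifted before the fingers had shut, so they now hold only the bar's top edge. I'll open, go down again and allow longer to close.

```bash
python3 -m handwheel '0 0 0 0 0;0 0 0 0 0;0 0 0 0 0;0 0 0 0 0;0 0 0 0 0;0 0 0 0 0;0 0 -.3 0 0;0 0 -.35 0 0;0 0 0 0 0;0 0 0 0 0'; python3 -m handwheel '0 0 0 0 1;0 0 0 0 1;0 0 0 0 1;0 0 0 0 1;0 0 0 0 1;0 0 0 0 1;0 0 0 0 1;0 0 0 0 1;0 0 0 0 1;0 0 0 0 1;0 0 0 0 1;0 0 0 0 1' 55
```

```text
clock: 3.92
eef_pos: [424.1, 297.0, 56.2]
eef_rot: [-3.141, -0.001, 3.013]
wrist_force: [-0.3, 0.5, -0.2]
finger_gap: 80.7
finger_force: 0.0
clock: 4.92
eef_pos: [424.4, 297.2, 56.4]
eef_rot: [3.142, 0.0, 3.013]
wrist_force: [0.2, 0.6, 0.1]
finger_gap: 17.6
finger_force: 55.0
```

```bash
python3 -m handwheel '0 0 .2 0 1;0 0 .2 0 1;0 0 .2 0 1;0 0 0 0 1;0 0 0 0 1'; python3 - <<'E'
from h import *
p,d=shot('side');C=cloud('side',d)
for uv in((200,188),(190,190),(170,160),(200,183)): print(C[uv[1],uv[0]].round())
E
```

```text
clock: 5.33
eef_pos: [424.6, 297.3, 81.1]
eef_rot: [3.141, 0.001, 3.013]
wrist_force: [-0.0, -0.2, -5.6]
finger_gap: 17.6
finger_force: 55.0
[435. 185.   3.]
[395. 188.   3.]
[382. 401.  30.]
[434. 177.  30.]
```

```bash
python3 -m handwheel '-.3 0 0 0 1;-.3 -.3 0 .1 1;0 -.7 0 .3 1;0 -.7 0 .3 1;0 -.7 0 .4 1;0 -.7 0 .4 1;0 -.7 0 .4 1;0 -.7 0 .4 1;0 -.7 0 .4 1;0 -.7 0 .4 1;.4 -.7 0 .08 1;.4 -.6 0 0 1'; python3 -m handwheel '.5 0 0 0 1;.5 0 0 0 1;0 0 0 0 1;0 0 0 0 1;0 0 0 0 1'
```

```text
clock: 6.38
eef_pos: [432.2, 7.5, 80.4]
eef_rot: [-3.142, -0.0, -2.992]
wrist_force: [1.1, 0.9, -4.1]
finger_gap: 17.6
finger_force: 55.0
clock: 6.8
eef_pos: [471.6, 9.3, 79.9]
eef_rot: [3.141, -0.001, -2.993]
wrist_force: [0.4, 0.2, -6.1]
finger_gap: 17.0
finger_force: 55.0
```

```bash
python3 -m handwheel '0 0 -.2 0 1;0 0 -.2 0 1;0 0 -.15 0 1;0 0 0 0 1;0 0 0 0 1'; python3 - <<'E'
from h import *
p,d=shot('top');s,_=shot('side')
np.savez('t2',p=p,d=d)
cv2.imwrite('pics/t2.png',np.hstack([cv2.resize(p[145:245,200:290],None,fx=5,fy=5,interpolation=cv2.INTER_CUBIC)[:, :450],cv2.resize(s[140:240,225:295],None,fx=5,fy=5,interpolation=cv2.INTER_CUBIC)])[:,:,::-1])
E
```

```text
clock: 7.22
eef_pos: [472.0, 9.2, 58.0]
eef_rot: [3.141, -0.001, -2.993]
wrist_force: [0.8, 0.1, -4.7]
finger_gap: 17.7
finger_force: 55.0
```

View pics/t2.png

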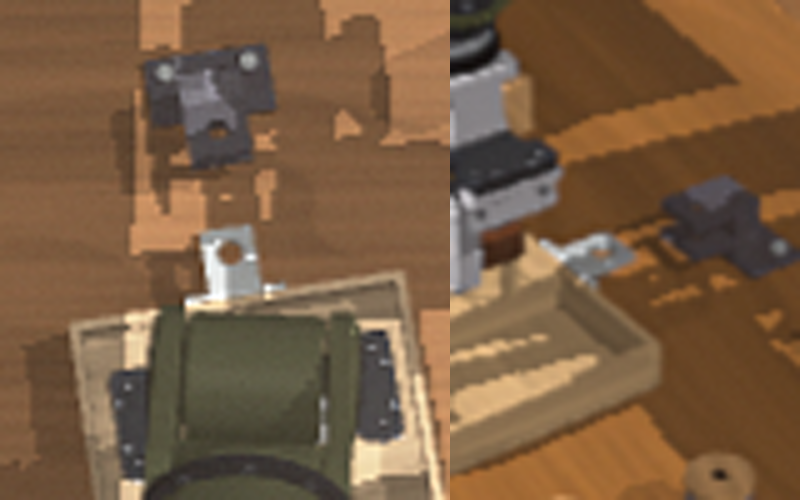

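Left half: eye at (231,252), yoke hole at (217,130). Lug side edges run parallel to the ears.

```bash
python3 - <<'E'
from h import *
def cr(u,z): 
    u=(np.atleast_2d(u)+.5)/5-.5+[200,145]; return onz('top',u,z)[:,:2]
e=cr([231,252],40)[0];y=cr([217,130],52)[0];print(e,y,np.degrees(np.arctan2(*(y-e)[::-1])),np.linalg.norm(y-e))
f=cr([[165,72],[249,61]],14);print(np.degrees(np.arctan2(*(f[0]-f[1])[::-1]))-90)
f=cr([[190,166],[253,156]],52);print(np.degrees(np.arctan2(*(f[0]-f[1])[::-1]))-90, f.mean(0))
f=cr([[72,325],[403,271]],37);print('tray',np.degrees(np.arctan2(*(f[0]-f[1])[::-1]))-90,f.mean(0))
a=8.6*np.pi/180;D=y-e;print('in yoke axes',D@[np.cos(a),np.sin(a)],D@[-np.sin(a),np.cos(a)])
E
```

```text
[593.84584568  28.5547283 ] [677.68917647  37.47601101] 6.0736588052590745 84.31662590029359
7.1457227899436475
8.667978276937902 [655.70789214  34.48532688]
tray 8.80210312874705 [562.10901447  24.04463147]
in yoke axes 84.23467540128689 -3.716566056172153
```

```bash
python3 -m handwheel '.012 -.082 0 0 1;.247 .037 0 0 1;.247 .037 0 0 1;.247 .037 0 0 1;.247 .037 0 0 1;.247 .037 0 0 1;.247 .037 0 0 1;.247 .037 0 0 1;.247 .037 0 0 1;0 0 0 0 1;0 0 0 0 1'
```

```text
clock: 8.23
eef_pos: [551.7, 17.6, 58.3]
eef_rot: [3.142, -0.0, -2.993]
wrist_force: [-0.9, 0.2, -5.0]
finger_gap: 17.6
finger_force: 55.0
```

Next I'll advance gently to find the post, then set the tray down.

```bash
python3 -m handwheel '.04 .006 0 0 1;.04 .006 0 0 1;0 0 0 0 1;0 0 0 0 1'; python3 -m handwheel '.05 .007 0 0 1;0 0 0 0 1;0 0 0 0 1'
```

```text
clock: 8.57
eef_pos: [555.0, 18.2, 58.5]
eef_rot: [-3.142, 0.0, -2.993]
wrist_force: [0.7, 0.4, -5.5]
finger_gap: 18.0
finger_force: 55.0
clock: 8.82
eef_pos: [557.2, 18.5, 58.4]
eef_rot: [-3.142, 0.0, -2.993]
wrist_force: [-0.2, -0.3, -4.9]
finger_gap: 17.5
finger_force: 55.0
```

```bash
python3 -m handwheel '.05 .007 0 0 1;0 0 0 0 1;0 0 0 0 1';
```

```text
clock: 9.07
eef_pos: [558.4, 18.8, 58.1]
eef_rot: [3.141, -0.002, -2.993]
wrist_force: [-4.4, -1.1, -4.1]
finger_gap: 17.5
finger_force: 55.0
```

```bash
python3 -m handwheel '-.025 -.02 0 0 1;0 0 -.05 0 1;0 0 0 0 1;0 0 0 0 1;0 0 0 0 0;0 0 0 0 0;0 0 0 0 0;0 0 0 0 0;0 0 0 0 0;0 0 0 0 0;0 0 0 0 0;0 0 0 0 0';python3 -m handwheel '0 0 .5 0 0;0 0 1 0 0;0 0 1 0 0;0 0 1 0 0;0 .5 .3 0 0;0 1 0 0 0;0 1 0 0 0;0 1 0 0 0;0 1 0 0 0;0 1 0 0 0;0 1 0 0 0;0 0 0 0 0'; python3 - <<'E'
from h import *
p,d=shot('top');s,ds=shot('side')
np.savez('t3',p=p,d=d,s=s,ds=ds)
cv2.imwrite('pics/t3.png',np.hstack([cv2.resize(p[145:245,200:290],None,fx=5,fy=5,interpolation=cv2.INTER_CUBIC)[:, :450],cv2.resize(s[140:240,225:295],None,fx=5,fy=5,interpolation=cv2.INTER_CUBIC)])[:,:,::-1])
E
```

```text
clock: 10.07
eef_pos: [558.1, 18.0, 56.5]
eef_rot: [-3.142, 0.0, -2.993]
wrist_force: [-0.9, -0.2, -0.6]
finger_gap: 67.7
finger_force: 0.0
clock: 11.07
eef_pos: [556.9, 283.8, 207.9]
eef_rot: [3.141, -0.0, -2.988]
wrist_force: [-0.5, -0.6, -0.8]
finger_gap: 94.0
finger_force: 0.0
```

View pics/t3.png

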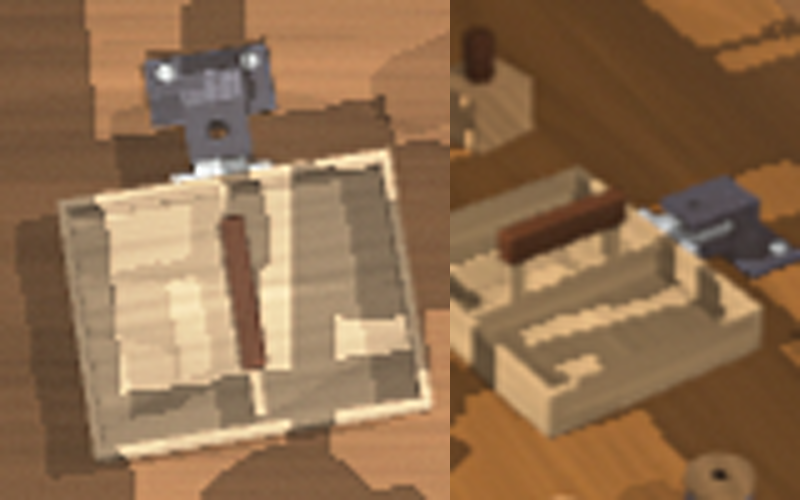

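The lug is in the gap, and the bench shows through the hole at (217,129). Rim corners are about (62,205), (388,152), (430,405) and (100,458). I'll compute the eye position and locate the pin handle.

```bash
python3 - <<'E'
from h import *
def cr(u,z): 
    u=(np.atleast_2d(u)+.5)/5-.5+[200,145]; return onz('top',u,z)[:,:2]
R=cr([[62,205],[388,152],[430,405],[100,458]],36);c=R.mean(0)
a=(np.arctan2(*(R[0]-R[3])[::-1])+np.arctan2(*(R[1]-R[2])[::-1]))/2
print(c,np.degrees(a),'eye',c+122*np.array([np.cos(a),np.sin(a)]),'hole',cr([217,129],52))
p=np.load('top0.npz')['p'];q=cv2.cvtColor(p,cv2.COLOR_RGB2GRAY)[180:204,158:182]
for th in(50,60,70):
    n,l,s,ce=cv2.connectedComponentsWithStats((q<th).astype('uint8'))
    for i in range(1,n):
        if 15<s[i,4]<80: u=ce[i]+[158,180];print(th,s[i],u,onz('top',u,92)[0,:2])
s=np.load('side0.npz')['p'];g=cv2.cvtColor(s,cv2.COLOR_RGB2HSV)[145:160,224:238]
print(g[...,2])
E
```

```text
[558.13582147  19.03823232] 8.432592712623725 eye [678.81688844  36.92901414] hole [[678.39893741  37.47175494]]
60 [ 6  8  8  6 24] [168.04166667 190.95833333] [601.13246329 288.04766322]
70 [ 6  6  9  9 53] [167.75471698 189.54716981] [605.9503681  289.10576152]
[[ 99  97  98  96  87  79  76  78  86  94  98  99 100 101]
 [100 100  99  86  71  66  65  65  69  82  94 100  99 100]
 [100 100  99  80  61  64  70  70  68  75  90  98  99  99]
 [101 100 101  78  56  63  69  71  71  73  88  96  97  97]
 [102 102 101  79  57  61  68  70  71  71  87  93  96  98]
 [101 102 103  79  57  62  68  69  68  72  85  91  92  95]
 [102 102 102  79  56  58  66  67  66  76  99  98  90  89]
 [101 102 102  85  59  57  63  66  63  87 125 123 101  91]
 [104 105 104  86  60  54  61  61  60  80 129 143 136 119]
 [130 115 105  88  58  52  59  60  59  74 128 146 145 140]
 [142 136 131 112  74  54  57  60  61  98 137 145 145 144]
 [138 142 141 135 114  85  74  86  93 122 147 152 148 146]
 [116 133 140 139 132 124 130 139 142 152 204 225 198 164]
 [103 110 119 136 142 146 191 215 217 201 206 191 164 149]
 [105 102 110 181 214 218 227 209 176 158 158 155 146 143]]
```

```bash
python3 - <<'E'
from h import *
print(onz('side',[[230.2,151],[230.2,150]],71)[:,:2])
E
python3 -m handwheel '.5 .05 0 0 0;.5 .05 0 0 0;.25 .05 -.25 0 0;0 0 -.5 0 0;0 0 -.5 0 0;0 0 -.5 0 0;0 0 -.5 0 0;0 0 -.5 0 0;0 0 -.5 0 0;0 0 -.25 0 0;0 0 -.2 0 0;0 0 0 0 0' 40
```

```text
[[610.20493305 290.12984328]
 [613.59647642 298.03619479]]
clock: 12.17
eef_pos: [607.9, 283.0, 59.4]
eef_rot: [-3.141, -0.002, -2.994]
wrist_force: [-0.8, 0.6, 0.3]
finger_gap: 93.7
finger_force: 0.0
```

```bash
python3 -m handwheel '.02 .18 0 0 0;0 0 0 0 0;0 0 0 0 1;0 0 0 0 1;0 0 0 0 1;0 0 0 0 1;0 0 0 0 1;0 0 0 0 1;0 0 0 0 1;0 0 0 0 1;0 0 0 0 1;0 0 0 0 1' 20
```

```text
clock: 13.17
eef_pos: [608.9, 291.2, 60.4]
eef_rot: [3.142, -0.0, -2.993]
wrist_force: [0.3, -0.2, 0.1]
finger_gap: 30.8
finger_force: 0.0
```

```bash
python3 -m handwheel '0 0 0 0 1;0 0 0 0 1;0 0 0 0 1;0 0 0 0 1;0 0 0 0 1' 20
```

```text
clock: 13.58
eef_pos: [608.9, 291.2, 60.4]
eef_rot: [-3.142, -0.0, -2.993]
wrist_force: [1.0, 0.0, -0.8]
finger_gap: 25.7
finger_force: 20.0
```

```bash
python3 -m handwheel '0 0 .25 0 1;0 0 .5 0 1;0 0 .5 0 1;0 0 .5 0 1;0 0 .25 0 1;0 0 0 0 1;.175 -.635 0 0 1;.175 -.635 0 0 1;.175 -.635 0 0 1;.175 -.635 0 0 1;.175 -.635 0 0 1' 40;python3 -m handwheel '.175 -.635 0 0 1;.175 -.635 0 0 1;.175 -.635 0 0 1;.175 -.635 0 0 1;.175 -.635 0 0 1;0 0 0 0 1;0 0 0 0 1;0 0 0 0 1'; python3 - <<'E'
from h import *
s,_=shot('side')
cv2.imwrite('pics/t4.png',cv2.resize(s[120:210,220:320],None,fx=7,fy=6.6,interpolation=cv2.INTER_CUBIC)[:,:,::-1])
print(read_state()['joints'])
E
```

```text
clock: 14.5
eef_pos: [643.6, 162.9, 139.0]
eef_rot: [-3.142, -0.002, -2.993]
wrist_force: [-0.1, -0.2, -1.0]
finger_gap: 25.4
finger_force: 40.0
clock: 15.17
eef_pos: [678.5, 37.7, 139.5]
eef_rot: [3.141, -0.001, -2.993]
wrist_force: [-0.2, 0.4, -1.5]
finger_gap: 24.9
finger_force: 40.0
[ 2.17880593e-03  6.45386864e-01  1.17382898e+00  2.18296244e-04
  1.32335323e+00 -1.71817149e+00]
```

View pics/t4.png

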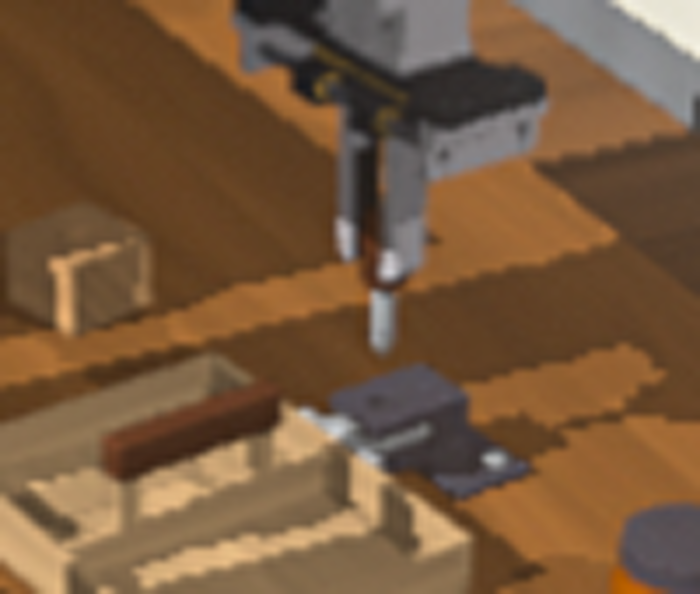

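The pin hangs upright, with its tip at about (382,350), just above the yoke hole at (377,400).

```bash
python3 - <<'E'
from h import *
f=lambda u:(np.array(u)+.5)/[7,6.6]-.5+[220,120]
i=camera_info('side');T=np.linalg.inv(i['world_from_camera'])
print('tip',onz('side',f([382,350]),83),'hole',onz('side',f([377,400]),52))
# predicted image columns for axis at given x,y
K=np.array(i['intrinsics'])
def pr(P):
    c=T@np.r_[P,1];x=c[:2]/c[2];x=x*(1+i['k1']*(x@x));return K[:2,:2]@x+K[:2,2]
for P in([678.5,37.5,83],[678.5,37.5,52],[683.5,37.5,83],[678.5,42.5,83]):print(P,((pr(P)-[220,120]+.5)*[7,6.6]-.5).round(1))
E
```

```text
tip [[682.61816054  42.55995807  83.        ]] hole [[678.87188875  39.98568224  52.        ]]
[678.5, 37.5, 83] [379.6 355.9]
[678.5, 37.5, 52] [378.6 402.3]
[683.5, 37.5, 83] [387.9 353.8]
[678.5, 42.5, 83] [375.2 351.7]
```

```bash
python3 -m handwheel '-.045 -.005 -.2 0 1;0 0 -.3 0 1;0 0 -.3 0 1;0 0 -.1 0 1;0 0 -.1 0 1;0 0 -.1 0 1;0 0 0 0 1;0 0 0 0 1' 40
```

```text
clock: 15.88
eef_pos: [677.1, 36.6, 96.2]
eef_rot: [-3.141, -0.0, -2.993]
wrist_force: [1.9, -4.3, -3.3]
finger_gap: 25.3
finger_force: 40.0
```

```bash
python3 -m handwheel '.008 -.02 0 0 1;0 0 -.08 0 1;0 0 -.08 0 1;0 0 -.08 0 1;0 0 0 0 1;0 0 0 0 1' 40
```

```text
clock: 16.38
eef_pos: [677.3, 36.2, 86.5]
eef_rot: [3.142, -0.0, -2.993]
wrist_force: [1.2, -0.8, -3.1]
finger_gap: 25.0
finger_force: 40.0
```

Free so far. I'll continue down to the home height (TCP about 62).

```bash
python3 -m handwheel '0 0 -.1 0 1;0 0 -.1 0 1;0 0 -.1 0 1;0 0 -.1 0 1;0 0 -.08 0 1;0 0 0 0 1;0 0 0 0 1' 40
```

```text
clock: 16.97
eef_pos: [677.3, 36.1, 67.2]
eef_rot: [-3.142, -0.001, -2.993]
wrist_force: [1.8, -1.4, -3.3]
finger_gap: 25.1
finger_force: 40.0
```

```bash
python3 -m handwheel '0 0 -.05 0 1;0 0 -.05 0 1;0 0 0 0 1;0 0 0 0 1' 40;python3 -m handwheel '0 0 -.04 0 1;0 0 0 0 1;0 0 0 0 1' 40
```

```text
clock: 17.3
eef_pos: [677.4, 36.2, 63.5]
eef_rot: [3.142, -0.0, -2.993]
wrist_force: [2.2, -1.6, -3.5]
finger_gap: 25.1
finger_force: 40.0
clock: 17.55
eef_pos: [677.6, 36.2, 62.4]
eef_rot: [-3.142, 0.001, -2.993]
wrist_force: [0.4, -2.1, 2.8]
finger_gap: 25.3
finger_force: 40.0
```

The handle is seated: the force turned upward at the home height. I'll release, retreat and look again.

```bash
python3 -m handwheel '0 0 0 0 0;0 0 0 0 0;0 0 0 0 0;0 0 0 0 0;0 0 0 0 0;0 0 0 0 0;0 0 0 0 0;0 0 .5 0 0;0 0 1 0 0;0 0 1 0 0;0 0 .5 0 0;-1 0 0 0 0' 40;python3 -m handwheel '-.7 -.7 0 0 0;-.7 -.7 0 0 0;-.7 -.7 0 0 0;0 -.7 0 0 0;0 0 0 0 0;0 0 0 0 0'
cat > items.py <<'E'
from h import *
def items(name=None):
    p,d=shot('top',name);C=cloud('top',d);Z=C[...,2];m=((Z>35)&(Z<80)&(d>0)).astype('uint8')
    n,l,s,c=cv2.connectedComponentsWithStats(m)
    for i in range(1,n):
        q=C[l==i]
        if s[i,4]>60 and q[:,1].mean()<-100 and q[:,0].mean()>250:
            r=cv2.minAreaRect(q[:,:2].astype('float32'));print(s[i,4],'z',np.percentile(q[:,2],90).round(),'c',np.round(r[0],1),'sz',np.round(r[1]),round(r[2],1))
    return p,d
E
python3 - <<'E'
from items import *
p,d=items();s,_=shot('side')
cv2.imwrite('pics/t5.png',np.hstack([cv2.resize(p[145:245,200:290],None,fx=4,fy=5),cv2.resize(s[130:230,190:290],None,fx=4,fy=5,interpolation=cv2.INTER_CUBIC)])[:,:,::-1])
print(read_state()['eef_pos'])
E
```

```text
clock: 18.55
eef_pos: [643.9, 35.9, 188.2]
eef_rot: [-3.14, 0.013, -2.993]
wrist_force: [0.2, -0.6, 1.4]
finger_gap: 93.9
finger_force: 0.0
clock: 19.05
eef_pos: [553.4, -76.8, 182.4]
eef_rot: [-3.141, 0.001, -2.995]
wrist_force: [-0.1, 0.4, 0.7]
finger_gap: 93.7
finger_force: 0.0
310 z 74.0 c [ 733.5 -165.4] sz [63. 65.] 21.1
270 z 54.0 c [ 615.3 -333.2] sz [89. 36.] 22.9
144 z 64.0 c [ 536.1 -254.6] sz [42. 42.] 1.8
158 z 65.0 c [ 533.2 -382. ] sz [45. 43.] 89.4
142 z 65.0 c [ 430.8 -250.3] sz [41. 41.] 89.2
[553.72554176 -75.31434531 182.04053509]
```

View pics/t5.png

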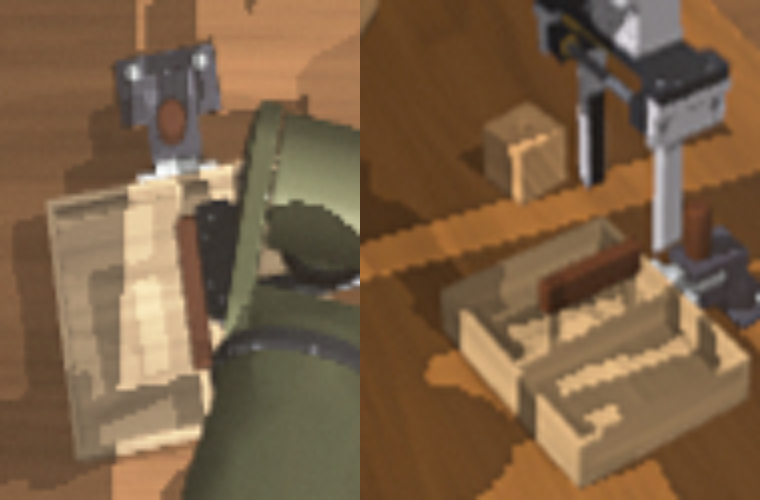

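The pin is home: the handle sits on the top ear and the tray is in place. Next is the reel at (536,-254).

```bash
python3 -m handwheel '-.074 -.747 0 0 0;-.074 -.747 0 0 0;-.074 -.747 0 0 0;-.074 -.747 0 0 0;-.074 -.747 0 0 0;-.074 -.747 0 0 0;0 0 -.6 0 0;0 0 -.8 0 0;0 0 -.8 0 0;0 0 -.8 0 0;0 0 -.6 0 0;0 0 -.35 0 0' 25;python3 -m handwheel '0 0 0 0 1;0 0 0 0 1;0 0 0 0 1;0 0 0 0 1;0 0 0 0 1;0 0 0 0 1;0 0 0 0 1;0 0 0 0 1;0 0 0 0 1;0 0 0 0 1;0 0 0 0 1;0 0 0 0 1'
```

```text
clock: 20.15
eef_pos: [535.2, -253.3, 20.6]
eef_rot: [3.139, -0.003, -2.991]
wrist_force: [0.3, -1.2, 0.2]
finger_gap: 94.3
finger_force: 0.0
clock: 21.15
eef_pos: [535.9, -255.3, 24.3]
eef_rot: [-3.141, 0.001, -2.993]
wrist_force: [-0.2, -2.1, 4.2]
finger_gap: 43.1
finger_force: 25.0
```

```bash
python3 -m handwheel '0 0 .6 0 1;0 0 .7 0 1;0 0 .7 0 1;.266 .698 0 0 1;.266 .698 0 0 1;.266 .698 0 0 1;.266 .698 0 0 1;.266 .698 0 0 1;.266 .698 0 0 1;.266 .698 0 0 1;.266 .698 0 0 1;0 0 0 0 1';python3 -m handwheel '0 0 -.4 0 1;0 0 -.5 0 1;0 0 -.5 0 1;0 0 -.2 0 1;0 0 -.2 0 1;0 0 0 0 1;0 0 0 0 1'
```

```text
clock: 22.15
eef_pos: [621.5, -27.1, 103.5]
eef_rot: [3.14, -0.001, -2.989]
wrist_force: [-0.4, -0.1, -1.7]
finger_gap: 42.9
finger_force: 25.0
clock: 22.73
eef_pos: [621.0, -31.9, 32.5]
eef_rot: [-3.142, 0.0, -2.993]
wrist_force: [0.6, -0.2, -0.8]
finger_gap: 43.3
finger_force: 25.0
```

```bash
python3 -m handwheel '0 0 -.02 0 .4;0 0 0 0 .4;0 0 0 0 .4;0 0 0 0 .4;0 0 0 0 .4;0 0 .3 0 .4;0 0 .7 0 .4;0 0 .8 0 .4;0 0 .8 0 .4;0 0 .8 0 .2;0 0 0 0 0' ;python3 -m handwheel '-.594 -.6825 0 0 0;-.594 -.6825 0 0 0;-.594 -.6825 0 0 0;-.594 -.6825 0 0 0;-.594 -.6825 0 0 0;-.594 -.6825 0 0 0;-.594 -.6825 0 0 0;-.594 -.6825 0 0 0;0 0 0 0 0;0 0 0 0 0';python3 - <<'E'
from items import *
p,d=items('t6');print(read_state()['eef_pos'])
C=cloud('top',d);q=C[130:250,190:300].reshape(-1,3);q=q[(q[:,2]>52)&(abs(q[:,0]-621)<35)&(abs(q[:,1]+32)<35)];print(len(q),q.mean(0),np.ptp(q,0))
E
```

```text
clock: 23.65
eef_pos: [623.0, -31.9, 175.3]
eef_rot: [-3.139, 0.01, -2.993]
wrist_force: [0.1, -0.2, 1.3]
finger_gap: 66.3
finger_force: 0.0
clock: 24.48
eef_pos: [430.1, -251.2, 168.1]
eef_rot: [-3.141, 0.001, -2.996]
wrist_force: [0.0, -0.2, 0.2]
finger_gap: 94.0
finger_force: 0.0
309 z 74.0 c [ 733.3 -166. ] sz [64. 64.] 18.6
273 z 54.0 c [ 615.9 -333.2] sz [91. 37.] 24.0
154 z 64.0 c [ 530.9 -436.9] sz [42. 44.] 2.8
[ 430.78199176 -250.33577494  167.95439996]
131 [620.53915607 -27.41568123  65.7772556 ] [41.99038262 41.20624413 20.813226  ]
```

The picture numbers show the first reel upright in the tray, and the reel that stood at (533,-382) knocked to (531,-437). I'm carrying on with the one below the gripper.

```bash
python3 -m handwheel '0 0 -.6 0 0;0 0 -.8 0 0;0 0 -.8 0 0;0 0 -.8 0 0;0 0 -.4 0 0;0 0 -.2 0 0;0 0 0 0 0;0 0 0 0 1;0 0 0 0 1;0 0 0 0 1;0 0 0 0 1;0 0 0 0 1';python3 -m handwheel '0 0 0 0 1;0 0 0 0 1;0 0 0 0 1;0 0 0 0 1;0 0 0 0 1;0 0 0 0 1;0 0 0 0 1'
```

```text
clock: 25.53
eef_pos: [431.0, -250.3, 23.9]
eef_rot: [-3.141, 0.001, -2.993]
wrist_force: [-0.0, 0.4, 0.5]
finger_gap: 64.0
finger_force: 0.0
clock: 26.12
eef_pos: [430.8, -250.3, 23.3]
eef_rot: [-3.141, 0.0, -2.993]
wrist_force: [-0.2, -1.3, 1.1]
finger_gap: 43.2
finger_force: 25.0
```

```bash
python3 -m handwheel '0 0 .6 0 1;0 0 .7 0 1;0 0 .7 0 1;.425 .651 0 0 1;.425 .651 0 0 1;.425 .651 0 0 1;.425 .651 0 0 1;.425 .651 0 0 1;.425 .651 0 0 1;.425 .651 0 0 1;.425 .651 0 0 1;0 0 0 0 1';python3 -m handwheel '0 0 0 0 1;0 0 -.4 0 1;0 0 -.5 0 1;0 0 -.5 0 1;0 0 -.2 0 1;0 0 -.18 0 1;0 0 0 0 1;0 0 0 0 1'
```

```text
clock: 27.12
eef_pos: [568.3, -37.8, 102.9]
eef_rot: [3.141, 0.0, -2.99]
wrist_force: [0.0, -0.5, -1.4]
finger_gap: 43.1
finger_force: 25.0
clock: 27.78
eef_pos: [566.8, -42.2, 32.6]
eef_rot: [-3.141, 0.0, -2.993]
wrist_force: [-0.1, 0.3, -1.0]
finger_gap: 43.1
finger_force: 25.0
```

```bash
python3 -m handwheel '0 0 -.04 0 .4;0 0 0 0 .4;0 0 0 0 .4;0 0 0 0 .4;0 0 0 0 .4;0 0 .3 0 .4;0 0 .7 0 .4;0 0 .8 0 .4;0 0 .8 0 .4;0 0 .8 0 .2;0 0 0 0 0' ;python3 -m handwheel '-.075 -.8225 0 0 0;-.075 -.8225 0 0 0;-.075 -.8225 0 0 0;-.075 -.8225 0 0 0;-.075 -.8225 0 0 0;-.075 -.8225 0 0 0;-.075 -.8225 0 0 0;-.075 -.8225 0 0 0;-.075 -.8225 0 0 0;-.075 -.8225 0 0 0;-.075 -.8225 0 0 0;-.075 -.8225 0 0 0';python3 -m handwheel '0 0 0 0 0;0 0 0 0 0';python3 - <<'E'
from items import *
p,d=items('t7')
C=cloud('top',d)
for c in((621,-30),(567,-40)):
    q=C[130:250,190:300].reshape(-1,3);q=q[(q[:,2]>52)&(abs(q[:,0]-c[0])<27)&(abs(q[:,1]-c[1])<28)];print(len(q),q.mean(0),np.ptp(q,0))
E
```

```text
clock: 28.7
eef_pos: [568.9, -42.1, 174.0]
eef_rot: [-3.139, 0.01, -2.993]
wrist_force: [0.9, 1.3, 0.6]
finger_gap: 66.6
finger_force: 0.0
clock: 29.7
eef_pos: [530.2, -438.2, 167.1]
eef_rot: [-3.141, 0.0, -2.993]
wrist_force: [-0.9, 0.6, -0.4]
finger_gap: 93.8
finger_force: 0.0
clock: 29.87
eef_pos: [530.0, -437.8, 166.2]
eef_rot: [3.141, -0.0, -2.995]
wrist_force: [0.1, 0.4, -0.4]
finger_gap: 94.0
finger_force: 0.0
312 z 74.0 c [ 734.  -163.7] sz [64. 64.] 10.6
274 z 54.0 c [ 615.9 -334. ] sz [90. 36.] 22.7
132 [620.50625393 -27.4786744   65.24851217] [43.46417549 41.44395577 26.52962843]
135 [564.59142017 -40.31281751  65.54922918] [43.09453651 41.09311563 22.11127389]
```

View pics/t7.png

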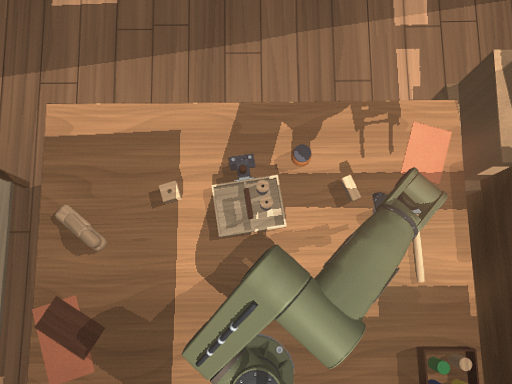

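Two reels stand in the right compartment at pixels (263,186) and (266,203). The brush is at (350,187), and the arm is over the knocked reel. Going down for it.

```bash
python3 -m handwheel '.02 0 -.6 0 0;0 0 -.8 0 0;0 0 -.8 0 0;0 0 -.8 0 0;0 0 -.35 0 0;0 0 -.2 0 0;0 0 0 0 0;0 0 0 0 1;0 0 0 0 1;0 0 0 0 1;0 0 0 0 1;0 0 0 0 1';python3 -m handwheel '0 0 0 0 1;0 0 0 0 1;0 0 0 0 1;0 0 0 0 1;0 0 0 0 1;0 0 0 0 1;0 0 0 0 1'
```

```text
clock: 30.92
eef_pos: [531.7, -436.9, 25.2]
eef_rot: [-3.141, 0.001, -2.993]
wrist_force: [-0.4, 0.2, 0.5]
finger_gap: 63.6
finger_force: 0.0
clock: 31.5
eef_pos: [531.5, -436.7, 24.5]
eef_rot: [-3.141, -0.0, -2.993]
wrist_force: [-0.1, -0.6, -0.3]
finger_gap: 43.3
finger_force: 25.0
```

```bash
python3 -m handwheel '0 0 .6 0 1;0 0 .7 0 1;0 0 .7 0 1;0 0 0 0 1';python3 -m handwheel '-.042 .806 0 0 1;-.042 .806 0 0 1;-.042 .806 0 0 1;-.042 .806 0 0 1;-.042 .806 0 0 1;-.042 .806 0 0 1;-.042 .806 0 0 1;-.042 .806 0 0 1;-.042 .806 0 0 1;-.042 .806 0 0 1;-.042 .806 0 0 1;-.042 .806 0 0 1';python3 -m handwheel '0 0 0 0 1;0 0 0 0 1;0 0 -.4 0 1;0 0 -.5 0 1;0 0 -.5 0 1;0 0 -.2 0 1;0 0 -.2 0 1;0 0 0 0 1;0 0 0 0 1'
```

```text
clock: 31.83
eef_pos: [533.1, -438.0, 110.7]
eef_rot: [-3.135, 0.005, -2.993]
wrist_force: [0.3, -0.9, -0.0]
finger_gap: 43.2
finger_force: 25.0
clock: 32.83
eef_pos: [510.8, -48.2, 104.0]
eef_rot: [3.141, -0.0, -2.993]
wrist_force: [0.7, 0.3, -1.7]
finger_gap: 42.9
finger_force: 25.0
clock: 33.58
eef_pos: [511.6, -50.1, 32.8]
eef_rot: [-3.141, 0.0, -2.993]
wrist_force: [0.2, 0.5, -1.2]
finger_gap: 43.1
finger_force: 25.0
```

```bash
python3 -m handwheel '0 0 -.04 0 .4;0 0 0 0 .4;0 0 0 0 .4;0 0 0 0 .4;0 0 0 0 .4;0 0 .3 0 .4;0 0 .7 0 .4;0 0 .8 0 .4;0 0 .8 0 .4;0 0 .8 0 .2;0 0 0 0 0' ;python3 -m handwheel '.26 -.7085 0 .27 0;.26 -.7085 0 .27 0;.26 -.7085 0 .27 0;.26 -.7085 0 .27 0;.26 -.7085 0 .27 0;.26 -.7085 0 .27 0;.26 -.7085 0 .27 0;.26 -.7085 0 .27 0;.26 -.7085 0 .27 0;.26 -.7085 0 .27 0;0 0 0 0 0;0 0 0 0 0';python3 - <<'E'
from items import *
s,d=shot('side');cv2.imwrite('pics/t8.png',cv2.resize(s[140:300,160:360],None,fx=4,fy=3.7,interpolation=cv2.INTER_CUBIC)[:,:,::-1]);print(read_state()['joints'][5])
E
```

```text
clock: 34.5
eef_pos: [513.6, -50.1, 173.0]
eef_rot: [-3.139, 0.009, -2.993]
wrist_force: [0.2, 0.1, 1.2]
finger_gap: 66.3
finger_force: 0.0
clock: 35.5
eef_pos: [615.1, -334.1, 165.4]
eef_rot: [3.14, -0.001, -2.759]
wrist_force: [0.7, 0.2, 0.2]
finger_gap: 93.9
finger_force: 0.0
-2.503041358216012
```

View pics/t8.png

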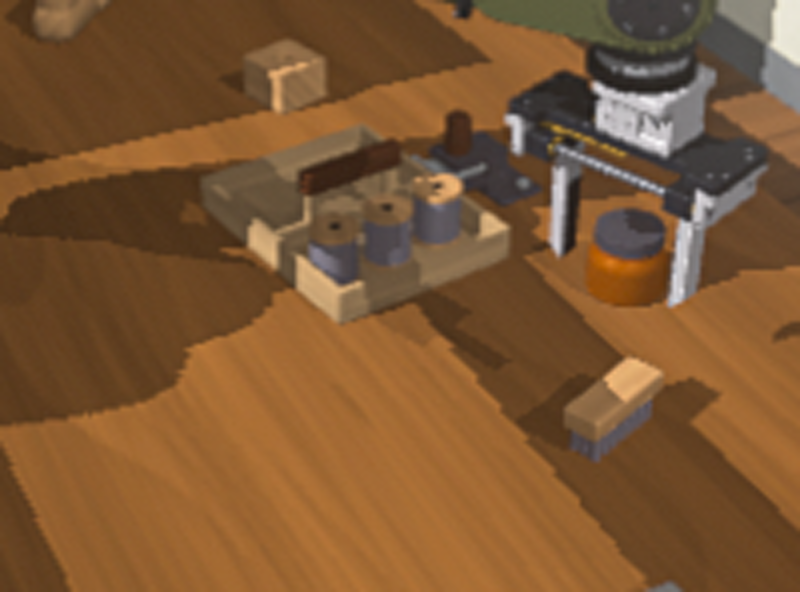

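All three reels stand upright in the tray, and the gripper is over the brush. Picking the brush up.

```bash
python3 -m handwheel '0 0 -.6 0 0;0 0 -.8 0 0;0 0 -.8 0 0;0 0 -.8 0 0;0 0 -.4 0 0;0 0 -.2 0 0;0 0 0 0 0;0 0 0 0 1;0 0 0 0 1;0 0 0 0 1;0 0 0 0 1;0 0 0 0 1';python3 -m handwheel '0 0 0 0 1;0 0 0 0 1;0 0 0 0 1;0 0 0 0 1;0 0 0 0 1;0 0 0 0 1;0 0 0 0 1;0 0 0 0 1;0 0 0 0 1'
```

```text
clock: 36.55
eef_pos: [615.6, -333.3, 23.7]
eef_rot: [-3.141, 0.001, -2.757]
wrist_force: [0.4, -0.6, 0.3]
finger_gap: 64.3
finger_force: 0.0
clock: 37.3
eef_pos: [615.4, -333.2, 22.9]
eef_rot: [-3.141, 0.0, -2.757]
wrist_force: [1.1, -0.8, 1.4]
finger_gap: 33.8
finger_force: 25.0
```

```bash
python3 -m handwheel '0 0 .5 0 1;0 0 .8 0 1;0 0 .8 0 1;0 0 .8 0 1;0 0 .1 0 1;0 0 0 0 1;-.118 .735 0 -.193 1;-.118 .735 0 -.193 1;-.118 .735 0 -.193 1;-.118 .735 0 -.193 1;-.118 .735 0 -.193 1;-.118 .735 0 -.193 1';python3 -m handwheel '-.118 .735 0 -.193 1;-.118 .735 0 -.193 1;-.118 .735 0 -.193 1;-.118 .735 0 -.193 1;-.118 .735 0 -.193 1;-.118 .735 0 -.193 1;-.118 .735 0 -.193 1;-.118 .735 0 -.193 1;0 0 0 0 1;0 0 0 0 1;0 0 0 0 1'
```

```text
clock: 38.3
eef_pos: [585.7, -155.1, 140.6]
eef_rot: [3.14, -0.003, -2.859]
wrist_force: [0.5, -0.2, -1.1]
finger_gap: 34.3
finger_force: 25.0
clock: 39.22
eef_pos: [548.8, 78.1, 141.6]
eef_rot: [-3.142, -0.002, -2.993]
wrist_force: [-0.5, -0.7, -0.7]
finger_gap: 33.9
finger_force: 25.0
```

```bash
python3 -m handwheel '0 0 -.5 0 1;0 0 -.7 0 1;0 0 -.7 0 1;0 0 -.5 0 1;0 0 -.2 0 1;0 0 -.15 0 1;0 0 0 0 1;0 0 0 0 1;0 0 0 0 .45;0 0 0 0 .45;0 0 0 0 .45;0 0 0 0 .45';python3 -m handwheel '0 0 0 0 .45;0 0 .3 0 .45;0 0 .7 0 .45;0 0 .8 0 .45;0 0 .8 0 .45;0 0 .8 0 .2;0 0 .5 0 0;-.5 .9 0 0 0;-.5 .9 0 0 0;-.5 .9 0 0 0;-.5 .9 0 0 0;-.5 .9 0 0 0';python3 -m handwheel '-.5 .9 0 0 0;0 0 0 0 0;0 0 0 0 0;0 0 0 0 0';python3 - <<'E'
from items import *
p,d=items();s,_=shot('side')
cv2.imwrite('pics/t9.png',np.hstack([cv2.resize(p[145:245,200:290],None,fx=4,fy=5),cv2.resize(s[130:230,190:290],None,fx=4,fy=5,interpolation=cv2.INTER_CUBIC)])[:,:,::-1])
E
```

```text
clock: 40.22
eef_pos: [549.5, 78.5, 33.4]
eef_rot: [-3.142, 0.001, -2.993]
wrist_force: [0.4, 0.4, 0.6]
finger_gap: 51.5
finger_force: 0.0
clock: 41.22
eef_pos: [448.0, 259.8, 190.0]
eef_rot: [3.141, 0.001, -2.993]
wrist_force: [0.9, 0.4, 0.8]
finger_gap: 92.7
finger_force: 0.0
clock: 41.55
eef_pos: [429.4, 294.2, 189.5]
eef_rot: [3.142, 0.001, -2.993]
wrist_force: [0.4, 0.1, 0.7]
finger_gap: 94.0
finger_force: 0.0
312 z 74.0 c [ 733.5 -165. ] sz [64. 63.] 12.0
```

View pics/t9.png

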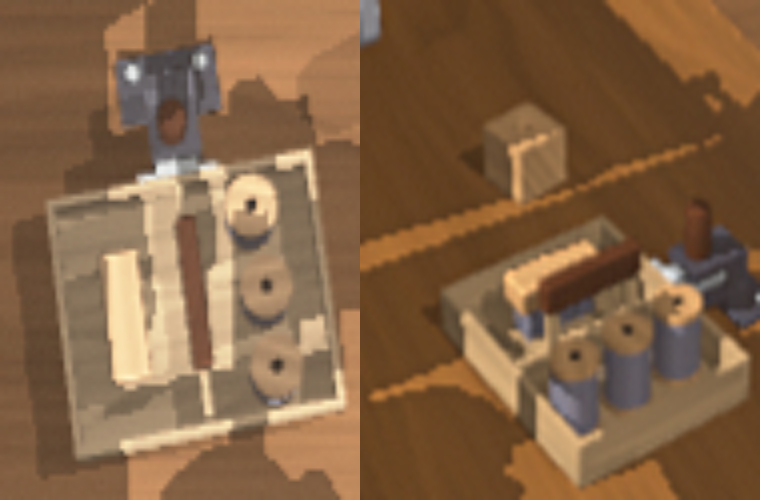

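The pictures show the tray pinned, with three reels at (250,205), (265,290) and (277,367) in one compartment. The brush is at (124,315) in the other.

```bash
python3 -c "
from cell import *
print(sign_off())"
```

```text
the job is handed in; nothing more can be done
None
```

The job is handed in: the tray is pinned in the yoke with the handle on the top ear, all three reels are in one compartment and the only brush is in the other; I never touched the hammer, jar or last.

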